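# Rolling pin out of the half-covered box

### The job

Take the wooden rolling pin out of the blue half-covered box: tip it diagonally so that its free end rises through the opening, then draw the rest out from under the white cover without jamming it or forcing anything against the box. Finish while still holding the pin in the gripper, level and still, with its middle over the middle of the green mat and about 15 cm above it. Do not put it down, and leave the other things on the table where they are.

Things in the scene. Friction and masses are not known exactly. Their poses are not given: they have to be found in the camera images.
- pin_center (a point): Middle of the rolling pin, on its axis, x towards end a: light wooden roller 36 mm in diameter, 180 mm long, with a dark handle 22 mm in diameter and 55 mm long at each end; 290 mm over all, 0.14 to 0.28 kg. It starts level along the box, in the middle of its width, axis 38 mm above the table. Its front part lies below the opening with 52 mm of room on each side.
- pin_end_a (a point): Tip of the pin's handle on the open side of the box, on the axis, 145 mm from the pin's middle.
- pin_end_b (a point): Tip of the other handle, hidden under the cover at the start, on the axis, 145 mm from the pin's middle.
- box: Blue plastic box fixed to the table, 340 mm long (x) by 150 wide (y) by 90 high, walls and floor 5 mm. Origin: centre of its underside; x points to its open end, z up. Inside lie two white rails along x, 6 mm wide, at y = -12 and +12 mm, tops 22 mm above the table, that carry the roller.
- cover_edge (a point): Middle of the lower side of the orange edge of the box's fixed white cover, 35 mm behind the box's middle (x = -35 mm), 85 mm above the table; axes as the box. The cover, 5 mm thick, closes the top from here back to the closed end. Ahead of it (+x) the top is open as far as the end wall: 200 mm long, 140 mm wide, shorter than the pin.
- mat_center (a point): Middle of the top of a green mat, 260 by 220 by 3 mm, fixed flat on the table; x along its 260 mm side, z up.
- bottle: Bystander: green glass bottle with red cap, 60 mm in diameter, 170 mm tall; origin at the centre of its underside.
- cup: Bystander: blue plastic cup, 76 mm across, 85 mm tall; origin at the centre of its underside.
- sponge: Bystander: orange and blue sponge, 70 (x) by 110 (y) by 32 mm high; origin at the centre of its underside.
- pliers: Bystander: pliers with red handles lying flat, about 170 mm long (x, jaws at +x), 75 mm wide, 16 mm high; origin on the underside near the pivot.

How it is judged (in metres and radians):
On the way:
1. the pin leans out of the opening: one end above the rim, the other still under the cover (z of pin_end_a in the frame of box above 0.098 m and x of pin_end_b in the frame of box below -0.04 m and z of pin_end_b in the frame of box below 0.085 m), for 0.05 s.
At the end, for the whole second after the job is handed in: The pin is held in the gripper, still (under 30 mm/s), level within about 0.2 rad (11 degrees), its middle within 50 mm sideways of the mat's middle, both ends 80 to 260 mm above the table, touching no part of the box (horizontal distance between pin_center and mat_center below 0.05 m and height (world z) of pin_end_a between 0.08 and 0.26 m and height (world z) of pin_end_b between 0.08 and 0.26 m and angle between pin_center's own x axis and vertical between 1.37 and 1.77 rad and contact force between pin and the fingers above 1 N and linear speed of pin below 0.03 m/s and contact force between pin and box below 0.1 N); the arm keeps its last pose, push and grip.
It fails at once if the pin, the fingers or the arm is forced against the box (over 60 N) (contact force between any of pin, the fingers, the arm and box above 60 N).
It fails at once if a bystander is moved by more than 30 mm (distance of any of bottle, cup, sponge, pliers from where it was at the start of the episode above 0.03 m).
It also fails if it takes over 48 s, if anything falls off the work surface, if the arm or the gripper's body presses on something with over 40 N, if the wrist force passes 120 N, or if a joint passes its speed limit or range.

### The arm

A 6-joint arm with a two-finger parallel gripper is mounted at the origin on the work surface. World frame = base frame: x ahead of the robot, y to its left, z up, the work surface at z = 0. Lengths are in m, angles in degrees, forces in N, time in s.
With the tool pointing down it reaches from about 0.4 to 0.825 m from the base axis. Payload 7 kg.
Tool frame: the origin (TCP) lies at the very end of the fingers, on their centre line; the grasp point (between the pads) lies 19 mm behind it (hold_point_z is the distance from the TCP to the grasp point, in m); x points along the fingers, y is the direction in which the jaws open and shut, and the axes are right-handed (so a half turn about x gives the same grasp; the last joint's range is limited). The gripper opens to 88 mm and grips with 3 to 60 N. Pads are 19 mm wide; open, the fingers measure 130 mm over their backs; the gripper's body (78 mm by 193 mm) begins 47 mm behind the grasp point.
Start: joints at [91.564, 20.546, 0.682, 0, -70.136, -16.507], TCP at [0.174, 0.652, 0.202] pointing down, gripper open.
Joint ranges: [-176.03, 176.03], [-82.01, 121.73], [-58.28, 71.71], [-173.87, 95.51], [-174.79, -0.11], [-173.66, 173.66]. Speed limits (degrees/s): [136.94, 136.94, 172.46, 180, 180, 180].

### API

Orientations are given as [roll, pitch, yaw] about the fixed x, y, z axes, in that order (R = Rz(yaw) Ry(pitch) Rx(roll)).
In Python, from plant import * gives the robot as it stands.
- The arm moves only by the shell command python3 -m crank 'ROWS'. ROWS is a JSON object of lists of equal length, an entry for each row: "delta_pos": the shift along the tool's x, y, z in m, a list of three; "turn": the turn, a rotation vector about the tool's x, y, z in degrees, a list of three; "grip": the opening, from 0 (shut) to 1 (fully open). A call has 1 to 12 rows; each row is the pose to reach, as a shift and turn from the pose commanded when the call began, along the tool's axes at that moment; what a row does not reach only later rows make up. A row lasts 1/12 s, in which the tool goes at most 41.7 mm and 7.16 degrees, less where a joint would pass 70% of its speed; a pose out of reach is approached as far as the arm can. A call with a gripper value outside its range is refused whole. The fingers move at their own pace and stop on an object; the grip force is fixed at half the most. Time passes only in rows, so rows that repeat a pose let the fingers close. It gives the time, the measured TCP pose, the force and the opening at its end, in the units of the state.
- get_obs(): the state, without advancing time (a new reading comes with each control period).
- snapshot(name): name is "side" or "top" or "wrist"; returns a dict with "pixels" (420x560x3 uint8, blue, green, red), "range_z" (420x560 float32, m along the optical axis (not along the pixel's ray), 0 where there is no reading), "camera_matrix" (3x3 intrinsics, pixels), "eye" and "rotation" of the camera in the world. Camera axes: x right, y up, looking along -z (the intrinsics and any distortion apply to the point x, -y, -z); pixel columns grow to the right and rows downward; lengths in m; the calibration is good to about 2 mm. A picture is of the moment at which its call begins.
- close_job(): hands the job in, once; it reports no verdict.
The state is a dict: "clock": time; "joint_pos": joint angles; "qvel": joint speeds; "tau": joint torques, N m; "tool_pos": TCP position; "orientation": TCP orientation; "force": force on the tool from outside, world axes, zero at the start; "moment": the same for the moment, N m; "opening": finger opening in m.
Only numpy, scipy, OpenCV 4.12 (cv2) and the standard library are available. Lean on these libraries where they do the work, as an engineer would, in place of code of your own. Each camera call takes 0.05 s, during which the arm holds its last target. There are 200 camera calls.

## Working session

There is one attempt and no reset: what is moved stays moved. The work goes in short steps, Python scripts to look and compute and a shell command to move; the robot and the scene stay as the last step left them, time stands still between calls to the robot, and variables do not carry over. Pictures are saved under pics/ and viewed, about 8 in all and at most 12, crops included, and the job is handed in when it is done.

```bash
mkdir -p pics
cat > h.py <<'E'
from plant import *
import numpy as np, cv2
def px2w(s,u,v,z=None):
    K=np.array(s["camera_matrix"]);R=np.array(s["rotation"]);e=np.array(s["eye"])
    d=R@np.array([(u-K[0,2])/K[0,0],-(v-K[1,2])/K[1,1],-1.])
    if z is None: return e+d*s["range_z"][int(v),int(u)]
    return e+d*(z-e[2])/d[2]
E
python3 - <<'E'
from h import *
import pickle
print(get_obs())
for n in("top","side"):
    s=snapshot(n);cv2.imwrite(f"pics/{n}0.png",s["pixels"]);pickle.dump(s,open(f"{n}0.pkl","wb"));print(n,s["eye"],s["rotation"],s["camera_matrix"])
E
```

```text
{'clock': 0.0, 'joint_pos': array([ 9.15638646e+01,  2.05916812e+01,  6.31302168e-01, -2.08967373e-02,
       -7.01366279e+01, -1.65092023e+01]), 'qvel': array([-0.07971968, -0.07213212,  0.02876764, -0.04447846, -0.02797049,
       -0.04246348]), 'tau': array([-1.19388413e-03, -5.82722390e+01,  2.93061054e+01,  6.99684530e+00,
        7.01167941e-03, -1.68958773e-04]), 'tool_pos': array([0.1739431 , 0.65162129, 0.20089875]), 'orientation': array([ 95.06313489,  89.90102339, -99.88931966]), 'force': array([ 0.23829415,  0.11542268, -0.39936709]), 'moment': array([ 0.03410321,  0.0346845 , -0.00466631]), 'opening': 0.08777260110558088}
top [ 0.31682992 -0.08595372  1.38489335] [ 12.91249567   0.22982208 -83.62957309] [[514.54684621   0.         279.98070221]
 [  0.         514.54684621 212.4692829 ]
 [  0.           0.           1.        ]]
side [0.40171734 1.08421502 0.74618544] [  60.51450839    0.33721899 -169.89282103] [[518.42851631   0.         276.93859008]
 [  0.         518.42851631 200.86815374]
 [  0.           0.           1.        ]]
```

View pics/top0.png

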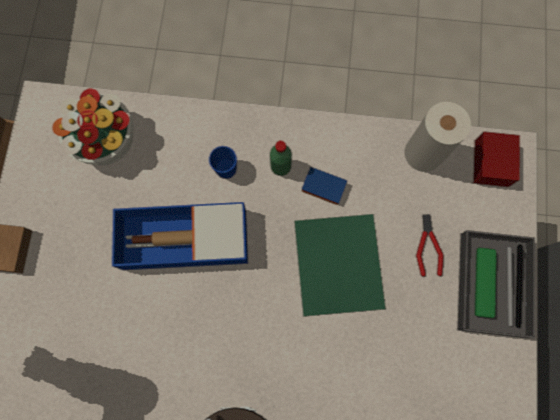

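View pics/side0.png

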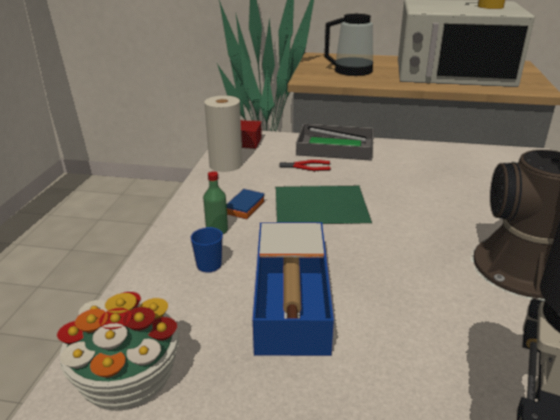

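The top view shows the box at about (113–247, 203–270), with its open end to the left and the pin's end a at about (130,241). The cover's edge is at u≈193 and the mat is centred near (340,265). The cup, bottle and sponge lie behind the box, away from the robot. The side view agrees.

Run:
```python
from h import *
import pickle
from scipy.spatial.transform import Rotation as Ro
s=pickle.load(open("top0.pkl","rb"));s["rotation"]=Ro.from_euler("xyz",s["rotation"],degrees=True).as_matrix()
K=s["camera_matrix"];v,u=np.mgrid[:420,:560]
d=np.stack([(u-K[0,2])/K[0,0],-(v-K[1,2])/K[1,1],-np.ones(u.shape)],-1)*s["range_z"][...,None]
P=d@s["rotation"].T+s["eye"]
for p in [(340,265),(300,350),(220,232),(170,239),(140,241),(180,215),(228,155),(281,146)]: print(p,P[p[1],p[0]].round(3))
reg=(u>100)&(u<260)&(v>190)&(v<285)
m=reg&(P[...,2]>.08)&(P[...,2]<.1)
print("box",m.sum(),cv2.minAreaRect(P[m][:,:2].astype(np.float32)))
pix=s["pixels"].astype(int)
w=m&(pix.min(-1)>110); print("cover",cv2.minAreaRect(P[w][:,:2].astype(np.float32)),np.median(P[w][:,2]))
g=(pix[...,1]>pix[...,0]+10)&(pix[...,1]>pix[...,2]+25)&(u>285)&(u<395)&(v>205)&(v<325)
print("mat",cv2.minAreaRect(P[g][:,:2].astype(np.float32)),np.median(P[g][:,2]))
r=reg&(pix[...,2]>pix[...,0]+15)&(P[...,2]<.08)
q=P[r];print("pin",r.sum(),q.min(0),q.max(0));
q2=q[q[:,2]>.03];print(cv2.fitLine(q2[:,:2].astype(np.float32),cv2.DIST_L2,0,.01,.01).ravel(),np.percentile(q[:,2],[5,50,95]))
o=get_obs();print(Ro.from_euler("xyz",o["orientation"],degrees=True).as_matrix().round(3))
c=cv2.resize(s["pixels"][190:285,100:260],None,fx=5,fy=5,interpolation=cv2.INTER_CUBIC);cv2.imwrite("pics/crop.png",c)
```

```text
(340, 265) [ 0.505 -0.222  0.004]
(300, 350) [ 0.273 -0.138 -0.002]
(220, 232) [0.544 0.099 0.088]
(170, 239) [0.517 0.232 0.054]
(140, 241) [0.504 0.313 0.042]
(180, 215) [0.593 0.227 0.007]
(228, 155) [0.771 0.115 0.032]
(281, 146) [ 0.764 -0.034  0.166]
box 3621 ((0.5285370945930481, 0.2071223258972168), (0.15194304287433624, 0.3414972126483917), 9.422758102416992)
cover ((0.5271710753440857, 0.20858313143253326), (0.14794500172138214, 0.3379629850387573), 9.300843238830566) 0.08909533804531233
mat ((0.4853214919567108, -0.19198791682720184), (0.2891469895839691, 0.27372366189956665), 11.247604370117188) 0.002092779278055401
pin 5947 [ 0.38362113 -0.0111809  -0.01084892] [0.68720459 0.4579987  0.07999775]
[ 0.16742903 -0.98588413  0.5197149   0.24549948] [-0.00557771 -0.00038203  0.05107483]
[[-0.    -0.258 -0.966]
 [-0.002 -0.966  0.258]
 [-1.     0.002 -0.   ]]
```

View pics/crop.png

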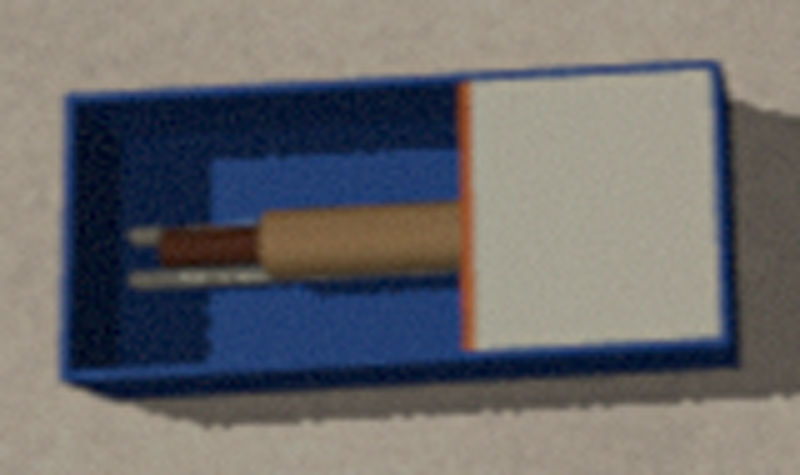

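The crop shows the handle tip at crop (158,247), the front end of the roller at (262,243) and the orange cover edge at u≈465. Next I'll compute the pin, mat corners and the first motion.

```bash
cat >> h.py <<'E'
from scipy.spatial.transform import Rotation as Ro
def snap(n):
    s=dict(snapshot(n)); s["rotation"]=Ro.from_euler("xyz",s["rotation"],degrees=True).as_matrix(); return s
C=np.array([.5285,.207,0]);a=np.radians(99.4)
B=np.array([[np.cos(a),-np.sin(a),0],[np.sin(a),np.cos(a),0],[0,0,1]]) # box axes as columns
def plan(target,Rt):
    "shift and turn in tool axes from measured pose"
    o=get_obs();R=Ro.from_euler("xyz",o["orientation"],degrees=True).as_matrix()
    return (R.T@(np.array(target)-o["tool_pos"])).round(4),np.degrees(Ro.from_matrix(R.T@Rt).as_rotvec()).round(2)
def Rtool(th): # pin tilted by th deg (a up), jaws along box y
    t=np.radians(th); x=np.array([np.sin(t),0,-np.cos(t)]); y=np.array([0,1.,0])
    return B@np.stack([x,y,np.cross(x,y)],1)
E
python3 - <<'E'
from h import *
import pickle
s=pickle.load(open("top0.pkl","rb"));s["rotation"]=Ro.from_euler("xyz",s["rotation"],degrees=True).as_matrix()
f=lambda p:B.T@(p-C)
print("tip",f(px2w(s,131.6,239.4,.049)),"roller",f(px2w(s,152.4,238.6,.052)),"mid",f(px2w(s,170,238.5,.056)),"edge",f(px2w(s,193,232,.09)))
cs=np.array([px2w(s,*p,.003) for p in [(295,221),(373,215),(385,309),(304,315)]]);print(cs.round(3),cs.mean(0),[np.linalg.norm(cs[i]-cs[i-1]) for i in range(4)])
o=get_obs()
for sgn in(1,-1):
    R=Rtool(0)
    if sgn<0:R=R@np.diag([1,-1,-1])
    print(plan(C+B@[.0,0,.16],R))
E
```

```text
tip [0.12900462 0.00223126 0.049     ] roller [0.07348404 0.00359814 0.052     ] mid [0.02638023 0.00656501 0.056     ] edge [-0.03976989 -0.00078253  0.09      ]
[[ 0.612 -0.089  0.003]
 [ 0.652 -0.3    0.003]
 [ 0.402 -0.35   0.003]
 [ 0.363 -0.139  0.003]] [ 0.50706801 -0.21951146  0.003     ] [np.float64(0.2540827279001953), np.float64(0.21524925316858762), np.float64(0.2551901528339797), np.float64(0.21449409509605938)]
(array([ 0.0416,  0.3381, -0.4572]), array([ 6.565e+01, -6.000e-02, -7.000e-02]))
(array([ 0.0416,  0.3381, -0.4572]), array([-1.1435e+02,  8.0000e-02, -7.0000e-02]))
```

The pin is confirmed: tip at 0.129 and roller end at 0.0735, which are 55 mm apart. That puts its middle at box x ≈ −0.016. The cover edge reads −0.040, so the frame is a few mm off. I'll move above the grasp point, with the jaws partly open.

```bash
python3 -m crank '{"delta_pos":[[0,0.034,-0.046],[0,0.068,-0.091],[0,0.1,-0.137],[0,0.135,-0.183],[0.01,0.17,-0.229],[0.01,0.2,-0.274],[0.02,0.237,-0.32],[0.02,0.27,-0.366],[0.03,0.304,-0.412],[0.0416,0.338,-0.457],[0.0416,0.338,-0.457],[0.0416,0.338,-0.457]],"turn":[[6.5,0,0],[13,0,0],[20,0,0],[26,0,0],[33,0,0],[39,0,0],[46,0,0],[52,0,0],[59,0,0],[65.65,0,0],[65.65,0,0],[65.65,0,0]],"grip":[0.72,0.72,0.72,0.72,0.72,0.72,0.72,0.72,0.72,0.72,0.72,0.72]}'
python3 -m crank '{"delta_pos":[[0,0,0],[0,0,0],[0,0,0],[0,0,0]],"turn":[[0,0,0],[0,0,0],[0,0,0],[0,0,0]],"grip":[0.72,0.72,0.72,0.72]}'
python3 - <<'E'
from h import *
print(plan(C+B@[.0,.002,.16],Rtool(0)))
s=snap("wrist");cv2.imwrite("pics/w1.png",s["pixels"])
import pickle;pickle.dump(s,open("w1.pkl","wb"))
E
```

```text
clock: 1.1
tool_pos: [0.4856, 0.2608, 0.1692]
orientation: [3.6, 90.0, 103.0]
force: [1.1, 0.3, -0.9]
opening: 0.0631
clock: 1.43
tool_pos: [0.4845, 0.2634, 0.1694]
orientation: [-9.4, 90.0, 90.1]
force: [0.3, 0.4, -0.0]
opening: 0.0635
(array([ 0.0094, -0.0322, -0.0629]), array([0.05, 0.01, 0.  ]))
```

View pics/w1.png

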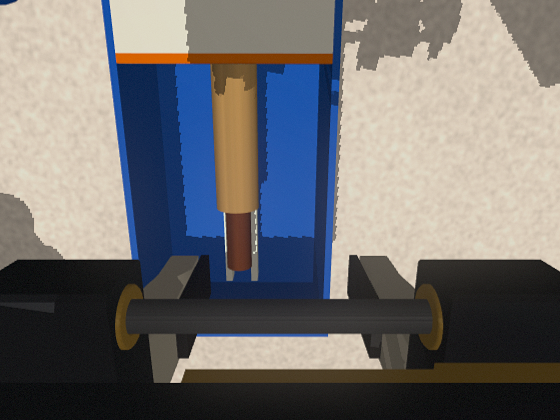

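The wrist view shows the orange edge at v≈58 (u 116–333), the end of the roller at (215–260, 210) and the tip at (239,268). I'll measure those points here for a second reading.

Run:
```python
from h import *
import pickle
s=pickle.load(open("w1.pkl","rb"))
f=lambda p:(B.T@(p-C)).round(4)
for n,u,v,z in[("tip",239,270,.038),("rollL",214,150,.038),("rollR",258,150,.038),("rollend",238,212,.05),("edgeL",117,63,.085),("edgeR",333,63,.085),("end wall in",256,282,.005)]: print(n,f(px2w(s,u,v,z)),f(px2w(s,u,v)))
```

```text
tip [ 0.1339 -0.0024  0.038 ] [ 0.1293 -0.0013  0.0477]
rollL [ 0.0255 -0.0201  0.038 ] [ 0.0249 -0.0193  0.0427]
rollR [0.0254 0.0163 0.038 ] [0.0296 0.0145 0.0052]
rollend [ 0.0753 -0.0004  0.05  ] [0.0737 0.0002 0.0554]
edgeL [-0.0376 -0.0734  0.085 ] [-0.0373 -0.0721  0.0883]
edgeR [-0.0379  0.0692  0.085 ] [-0.0374  0.0684  0.0908]
end wall in [0.1628 0.0106 0.005 ] [0.1629 0.0106 0.0049]
```

Both views agree to about 3 mm. I'll correct the frame by (−2.5, −2) mm and compute the descent.

```bash
sed -i 's/^def plan/C=C+B@[-.0025,-.002,0]\ndef plan/' h.py
python3 - <<'E'
from h import *
print(plan(C+B@[.003,0,.16],Rtool(0)),plan(C+B@[.003,0,.031],Rtool(0)))
E
```

```text
(array([ 0.0095, -0.0362, -0.0627]), array([0.09, 0.01, 0.01])) (array([ 0.1385, -0.0362, -0.0627]), array([0.09, 0.01, 0.01]))
```

```bash
python3 -m crank '{"delta_pos":[[0.003,-0.018,-0.03],[0.0095,-0.036,-0.0627],[0.0095,-0.036,-0.0627],[0.0095,-0.036,-0.0627],[0.03,-0.036,-0.0627],[0.05,-0.036,-0.0627],[0.065,-0.036,-0.0627],[0.08,-0.036,-0.0627],[0.08,-0.036,-0.0627],[0.08,-0.036,-0.0627],[0.08,-0.036,-0.0627]],"turn":[[0,0,0],[0,0,0],[0,0,0],[0,0,0],[0,0,0],[0,0,0],[0,0,0],[0,0,0],[0,0,0],[0,0,0],[0,0,0]],"grip":[0.72,0.72,0.72,0.72,0.72,0.72,0.72,0.72,0.72,0.72,0.72]}'
python3 - <<'E'
from h import *
o=get_obs();print(B.T@(o["tool_pos"]-C),plan(C+B@[.003,0,.031],Rtool(0)))
s=snap("wrist");cv2.imwrite("pics/w2.png",s["pixels"])
E
```

```text
clock: 2.4
tool_pos: [0.5308, 0.208, 0.0905]
orientation: [-73.1, 89.9, 26.4]
force: [0.1, -0.4, 0.3]
opening: 0.0633
[ 0.00307921 -0.00044439  0.0904841 ] (array([ 0.0595,  0.0005, -0.0001]), array([0.1 , 0.02, 0.07]))
```

View pics/w2.png

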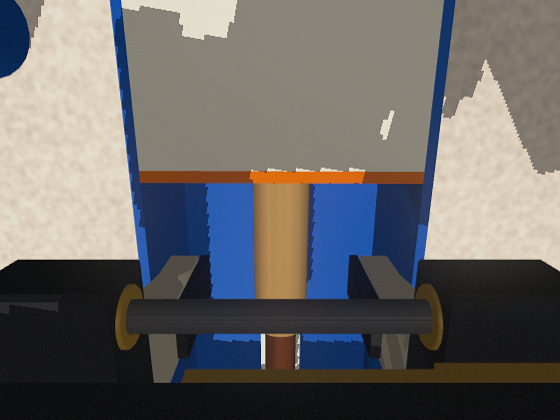

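In the wrist view the pin (u≈281) sits between the jaws (centre u≈280), with the cover edge at v≈177 clear of the fingers. I'll go down and close.

```bash
python3 -m crank '{"delta_pos":[[0.02,0,0],[0.035,0,0],[0.045,0,0],[0.053,0,0],[0.059,0,0],[0.059,0,0],[0.059,0,0]],"turn":[[0,0,0],[0,0,0],[0,0,0],[0,0,0],[0,0,0],[0,0,0],[0,0,0]],"grip":[0.72,0.72,0.72,0.72,0.72,0.72,0.72]}'
python3 -m crank '{"delta_pos":[[0,0,0],[0,0,0],[0,0,0],[0,0,0],[0,0,0],[0,0,0],[0,0,0],[0,0,0]],"turn":[[0,0,0],[0,0,0],[0,0,0],[0,0,0],[0,0,0],[0,0,0],[0,0,0],[0,0,0]],"grip":[0,0,0,0,0,0,0,0]}'
cat > way.py <<'E'
from h import *
# pin frame: grasp s from pin centre, TCP offset d below axis (tool x), at grasp time
s0,d0=.017,.007
def tcp(bx,bz,th):
    t=np.radians(th); ax=np.array([np.cos(t),0,np.sin(t)]); x=np.array([np.sin(t),0,-np.cos(t)])
    return C+B@(np.array([bx,0,bz])+ax*(.145+s0)+x*d0)
if __name__=="__main__":
    o=get_obs();print(B.T@(o["tool_pos"]-C),o["force"],o["opening"])
    for b in [(-.155,.037,4),(-.148,.034,8),(-.138,.033,12),(-.125,.033,16),(-.108,.033,20)]: print(b,*[list(map(float,q)) for q in plan(tcp(*b),Rtool(b[2]))])
E
python3 way.py
```

```text
clock: 3.03
tool_pos: [0.5309, 0.2069, 0.0307]
orientation: [-109.2, 90.0, -9.8]
force: [0.4, 0.2, 0.1]
opening: 0.0634
clock: 3.7
tool_pos: [0.5306, 0.2067, 0.0304]
orientation: [126.8, 90.0, -133.8]
force: [-0.1, 0.3, 0.1]
opening: 0.0148
[ 1.88594766e-03 -4.44052741e-05  3.03893486e-02] [-0.13325167  0.25336374  0.0948152 ] 0.014846916889603871
(-0.155, 0.037, 4) [-0.0109, 0.0, 0.0052] [0.01, -4.0, -0.0]
(-0.148, 0.034, 8) [-0.0192, 0.0, 0.0115] [0.01, -8.0, -0.0]
(-0.138, 0.033, 12) [-0.0294, 0.0, 0.02] [0.01, -12.0, -0.0]
(-0.125, 0.033, 16) [-0.0405, 0.0, 0.0308] [0.01, -16.0, -0.0]
(-0.108, 0.033, 20) [-0.0514, 0.0, 0.0447] [0.01, -20.0, -0.0]
```

The opening of 14.8 mm is smaller than the roller, so I'll look before moving.

Run:
```python
from h import *
s=snap("wrist");t=snap("side");o=get_obs();print(o["opening"],o["force"],o["clock"])
c=cv2.resize(t["pixels"][180:380,190:410],None,fx=2.1,fy=2.1,interpolation=cv2.INTER_CUBIC)
w=s["pixels"][130:420,:]; w=cv2.resize(w,(330,420)) if 0 else cv2.resize(s["pixels"][:, 100:440],(340,420))
cv2.imwrite("pics/g.png",np.hstack([w,c[:420,:]]))
```

```text
0.00775555201891649 [-3.47305359 -0.41323038  8.18226812] 3.8
```

View pics/g.png

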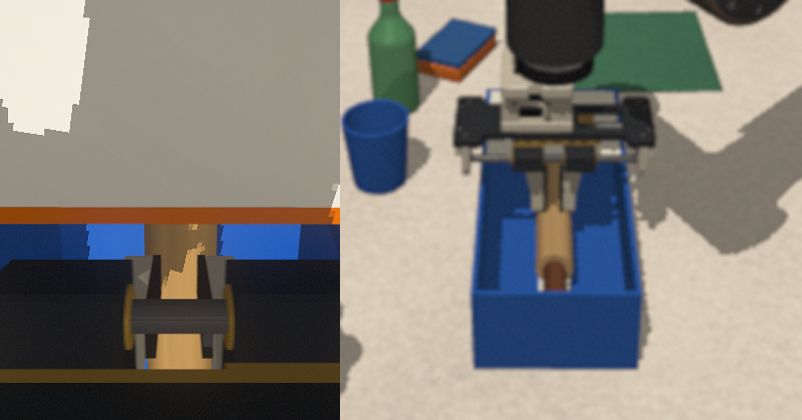

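The fingers cover the sides of the roller, and the tool is being pushed up by 8 N. The pads may be bearing on the pin above its axis, so I'll measure the fingers and pin in 3D.

Run:
```python
from h import *
s=snap("wrist");o=get_obs();print(o["opening"],o["force"],o["tool_pos"],o["clock"])
f=lambda p:(B.T@(p-C)).round(3)
for v in(232,265,285,345,360):
    print(v,[(u,f(px2w(s,u,v)).tolist()) for u in range(225,340,9)])
t=snap("side")
K=t["camera_matrix"];v,u=np.mgrid[:420,:560]
P=np.stack([(u-K[0,2])/K[0,0],-(v-K[1,2])/K[1,1],-np.ones(u.shape)],-1)*t["range_z"][...,None]
P=(P@t["rotation"].T+t["eye"]-C)@B
for r in range(262,316,4): print(r,[P[r,c].round(3).tolist() for c in range(282,302,5)])
cv2.imwrite("pics/g2.png",cv2.resize(t["pixels"][215:325,240:350],None,fx=5,fy=5,interpolation=cv2.INTER_CUBIC))
```

```text
0.003774468129549078 [-3.20873965 -0.240673    8.08621827] [0.53057276 0.2066759  0.0307835 ] 3.85
232 [(225, [-0.002, -0.032, 0.006]), (234, [-0.001, -0.027, 0.004]), (243, [-0.076, -0.001, 0.213]), (252, [-0.018, -0.013, 0.05]), (261, [-0.019, -0.008, 0.054]), (270, [-0.019, -0.004, 0.054]), (279, [-0.02, -0.0, 0.056]), (288, [-0.019, 0.004, 0.055]), (297, [-0.019, 0.008, 0.052]), (306, [-0.018, 0.012, 0.05]), (315, [-0.015, 0.017, 0.043]), (324, [-0.001, 0.026, 0.004]), (333, [-0.002, 0.031, 0.006])]
265 [(225, [-0.038, -0.013, 0.129]), (234, [-0.038, -0.011, 0.13]), (243, [-0.038, -0.009, 0.129]), (252, [-0.01, -0.012, 0.07]), (261, [-0.008, -0.008, 0.065]), (270, [-0.004, -0.004, 0.057]), (279, [-0.004, -0.0, 0.056]), (288, [-0.008, 0.003, 0.065]), (297, [-0.01, 0.007, 0.069]), (306, [-0.01, 0.011, 0.068]), (315, [-0.037, 0.008, 0.128]), (324, [-0.037, 0.01, 0.129]), (333, [-0.037, 0.013, 0.128])]
285 [(225, [-0.038, -0.012, 0.14]), (234, [-0.037, -0.01, 0.139]), (243, [-0.038, -0.008, 0.14]), (252, [-0.01, -0.01, 0.086]), (261, [-0.008, -0.007, 0.084]), (270, [0.004, -0.004, 0.
[... 1677 characters left out ...]
.001, 0.055], [0.023, 0.011, 0.05]]
290 [[-0.016, -0.02, 0.007], [0.039, -0.01, 0.052], [0.045, 0.001, 0.057], [0.036, 0.011, 0.05]]
294 [[-0.007, -0.02, 0.004], [0.054, -0.01, 0.054], [0.054, 0.0, 0.054], [0.051, 0.011, 0.052]]
298 [[0.01, -0.02, 0.006], [0.066, -0.01, 0.054], [0.069, 0.0, 0.056], [0.063, 0.011, 0.051]]
302 [[0.022, -0.02, 0.005], [0.076, -0.01, 0.051], [0.076, 0.0, 0.052], [0.075, 0.01, 0.051]]
306 [[0.037, -0.02, 0.007], [0.079, -0.01, 0.044], [0.083, 0.0, 0.047], [0.079, 0.01, 0.044]]
310 [[0.048, -0.02, 0.006], [0.092, -0.01, 0.045], [0.096, -0.0, 0.048], [0.079, 0.01, 0.033]]
314 [[0.062, -0.02, 0.007], [0.105, -0.01, 0.045], [0.108, -0.0, 0.049], [0.082, 0.01, 0.025]]
```

View pics/g2.png

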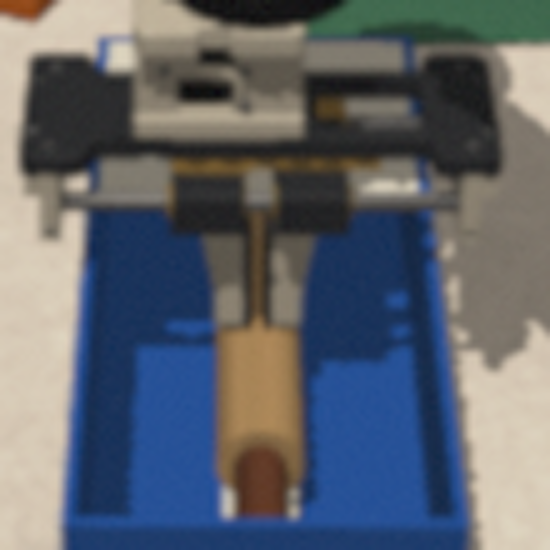

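The finger tips end at z≈0.053–0.055, on top of the roller, while the reported TCP is 0.031. The real tips are therefore about 24 mm above the reported TCP, and the pin has not moved. I'll reopen and measure the tip and body heights with the fingers open.

```bash
python3 -m crank '{"delta_pos":[[0,0,0],[0,0,0],[0,0,0],[0,0,0],[0,0,0],[0,0,0],[0,0,0],[0,0,0],[0,0,0],[0,0,0]],"turn":[[0,0,0],[0,0,0],[0,0,0],[0,0,0],[0,0,0],[0,0,0],[0,0,0],[0,0,0],[0,0,0],[0,0,0]],"grip":[0.72,0.72,0.72,0.72,0.72,0.72,0.72,0.72,0.72,0.72]}'
python3 - <<'E'
from h import *
t=snap("side");o=get_obs();print(o["opening"],o["force"],B.T@(o["tool_pos"]-C),o["clock"])
K=t["camera_matrix"];v,u=np.mgrid[:420,:560]
P=np.stack([(u-K[0,2])/K[0,0],-(v-K[1,2])/K[1,1],-np.ones(u.shape)],-1)*t["range_z"][...,None]
P=(P@t["rotation"].T+t["eye"]-C)@B
for y0 in list(np.arange(-.055,.056,.005))+[-.1,-.095,-.09,-.085,.085,.09,.095,.1]:
    m=(abs(P[...,1]-y0)<.0025)&(P[...,0]>-.03)&(P[...,0]<.04)&(P[...,2]>.02)&(P[...,2]<.2)
    z=P[m];
    if len(z): i=np.argsort(z[:,2])[:4];print(round(y0,3),z[i][:,[0,2]].round(3).tolist())
cv2.imwrite("pics/g3.png",cv2.resize(t["pixels"][215:325,235:355],None,fx=5,fy=5,interpolation=cv2.INTER_CUBIC))
E
```

```text
clock: 4.73
tool_pos: [0.5304, 0.2066, 0.0301]
orientation: [113.6, 90.0, -147.0]
force: [0.7, 0.0, 0.2]
opening: 0.0611
0.06214995299444547 [ 0.52384588 -0.51252705  0.4746851 ] [1.83020992e-03 9.45252122e-05 3.01471444e-02] 4.7833
-0.055 [[0.009, 0.102], [0.039, 0.126], [0.04, 0.127], [0.039, 0.129]]
-0.05 [[0.011, 0.059], [0.013, 0.063], [0.012, 0.065], [0.01, 0.066]]
-0.045 [[0.009, 0.058], [0.011, 0.059], [0.013, 0.063], [0.014, 0.064]]
-0.04 [[0.01, 0.058], [0.013, 0.06], [0.012, 0.063], [0.01, 0.063]]
-0.035 [[0.01, 0.056], [0.011, 0.056], [0.008, 0.057], [0.011, 0.059]]
-0.03 [[0.031, 0.133], [0.032, 0.134], [0.034, 0.135], [0.032, 0.136]]
-0.025 [[0.032, 0.134], [0.034, 0.135], [0.031, 0.136], [0.034, 0.138]]
-0.02 [[0.033, 0.135], [0.03, 0.135], [0.035, 0.136], [0.036, 0.137]]
-0.015 [[0.039, 0.02], [0.016, 0.02], [-0.02, 0.021], [0.014, 0.021]]
-0.01 [[0.027, 0.02], [0.017, 0.021], [0.031, 0.022], [0.012, 0.022]]
-0.005 [[-0.004, 0.044], [0.007, 0.045], [0.001, 0.046], [-0.016, 0.046]]
-0.0 [[0.037, 0.053], [-0.011, 0.053], [0.031, 0.053], [0.024, 0.054]]
0.005 [[0.038, 0.
[... 542 characters left out ...]
.045 [[0.011, 0.059], [0.013, 0.064], [0.01, 0.064], [0.013, 0.069]]
0.05 [[0.011, 0.098], [0.012, 0.102], [0.012, 0.104], [0.037, 0.125]]
0.055 [[0.039, 0.127], [0.037, 0.128], [0.039, 0.13], [0.039, 0.134]]
-0.1 [[0.036, 0.158], [0.039, 0.158], [0.036, 0.161], [0.03, 0.161]]
-0.095 [[0.04, 0.149], [0.038, 0.155], [0.039, 0.156], [0.036, 0.156]]
-0.09 [[0.038, 0.123], [0.038, 0.126], [0.04, 0.132], [0.039, 0.134]]
-0.085 [[0.038, 0.123], [0.038, 0.126], [0.039, 0.127], [0.04, 0.127]]
0.085 [[0.039, 0.122], [0.038, 0.124], [0.04, 0.125], [0.037, 0.126]]
0.09 [[0.038, 0.146], [0.039, 0.149], [0.039, 0.151], [0.039, 0.152]]
0.095 [[0.039, 0.156], [0.039, 0.158], [0.04, 0.162], [-0.018, 0.162]]
```

View pics/g3.png

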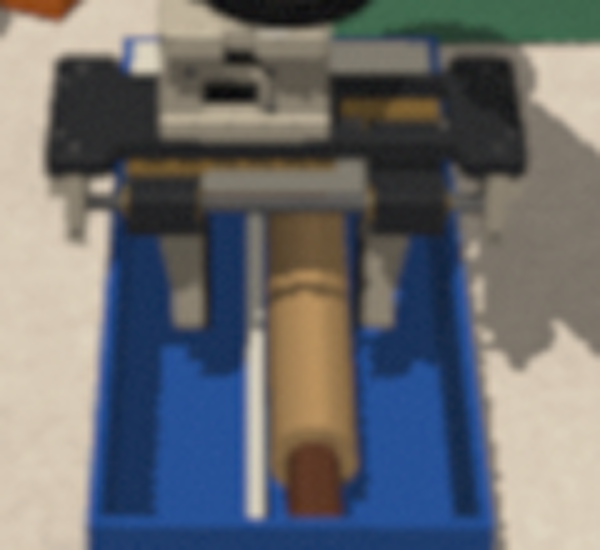

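With the fingers open the tips are at z≈0.056 and the body's underside at 0.122. That 66 mm spacing matches the spec, so the reported TCP is about 26 mm too low. The pin has rolled to y≈+11 mm, onto one rail, and is still level. I'll shift over it and go down 24 mm more.

```bash
python3 -m crank '{"delta_pos":[[0,0.006,0],[0,0.011,0],[0,0.011,0],[0.008,0.011,0],[0.016,0.011,0],[0.021,0.011,0],[0.024,0.011,0],[0.024,0.011,0],[0.024,0.011,0]],"turn":[[0,0,0],[0,0,0],[0,0,0],[0,0,0],[0,0,0],[0,0,0],[0,0,0],[0,0,0],[0,0,0]],"grip":[0.72,0.72,0.72,0.72,0.72,0.72,0.72,0.72,0.72]}'
python3 -m crank '{"delta_pos":[[0,0,0],[0,0,0],[0,0,0],[0,0,0],[0,0,0],[0,0,0]],"turn":[[0,0,0],[0,0,0],[0,0,0],[0,0,0],[0,0,0],[0,0,0]],"grip":[0,0,0,0,0,0]}'
python3 -m crank '{"delta_pos":[[0,0,0],[0,0,0],[0,0,0]],"turn":[[0,0,0],[0,0,0],[0,0,0]],"grip":[0,0,0]}'
```

```text
clock: 5.53
tool_pos: [0.5197, 0.2048, 0.0059]
orientation: [126.1, 89.9, -134.5]
force: [-0.4, -0.1, 0.7]
opening: 0.0628
clock: 6.03
tool_pos: [0.5197, 0.2049, 0.0065]
orientation: [-12.5, 90.0, 86.9]
force: [-1.6, 0.0, 1.9]
opening: 0.0356
clock: 6.28
tool_pos: [0.5197, 0.2049, 0.0065]
orientation: [115.2, 90.0, -145.4]
force: [-1.5, 0.6, 2.3]
opening: 0.0353
```

It is gripped: opening 35.3 mm matches the 36 mm roller. Now I'll work out the tipping waypoints with the 26 mm tip correction.

```bash
cat > way.py <<'E'
from h import *
import sys
s0,d0,L=.016,.008,.026   # grasp offset along pin, tip below axis, reported TCP beyond real tip
def go(bx,by,bz,th):
    t=np.radians(th); ax=np.array([np.cos(t),0,np.sin(t)]); x=np.array([np.sin(t),0,-np.cos(t)])
    return plan(C+B@(np.array([bx,by,bz])+ax*(.145+s0)+x*(d0+L)),Rtool(th))
def state():
    o=get_obs();R=B.T@Ro.from_euler("xyz",o["orientation"],degrees=True).as_matrix()
    x,ax=R[:,0],-R[:,2]; g=B.T@(o["tool_pos"]-C)-x*(d0+L)
    if ax[0]<0: ax=-ax
    print("t",o["clock"],"a",(g+ax*(.145-s0)).round(3),"mid",(g-ax*s0).round(3),"b",(g-ax*(.145+s0)).round(3),"F",o["force"].round(1),"open",round(o["opening"],4))
if __name__=="__main__":
    state()
    for w in eval(sys.argv[1]): print(w,*[q.tolist() for q in go(*w)])
E
python3 way.py "[(-.159,.011,.043,0),(-.156,.008,.040,4),(-.15,.006,.038,8),(-.138,.003,.037,12),(-.125,0,.037,16),(-.108,0,.036,20)]"
```

```text
t 6.2833 a [0.131 0.011 0.04 ] mid [-0.014  0.011  0.041] b [-0.159  0.011  0.041] F [-1.5  0.6  2.3] open 0.0353
(-0.159, 0.011, 0.043, 0) [-0.0025, -0.0, 0.0001] [0.01, -0.0, -0.0]
(-0.156, 0.008, 0.04, 4) [-0.0108, -0.003, 0.0051] [0.01, -4.0, -0.0]
(-0.15, 0.006, 0.038, 8) [-0.0202, -0.005, 0.0123] [0.01, -8.0, -0.01]
(-0.138, 0.003, 0.037, 12) [-0.0307, -0.008, 0.0247] [0.01, -12.0, -0.01]
(-0.125, 0, 0.037, 16) [-0.0422, -0.011, 0.0373] [0.01, -16.0, -0.01]
(-0.108, 0, 0.036, 20) [-0.0526, -0.011, 0.0531] [0.01, -20.0, -0.01]
```

```bash
python3 -m crank '{"delta_pos":[[-0.003,0,0],[-0.007,-0.0015,0.0025],[-0.011,-0.003,0.005],[-0.0155,-0.004,0.009],[-0.02,-0.005,0.0125],[-0.0255,-0.0065,0.0185],[-0.031,-0.008,0.0245],[-0.031,-0.008,0.0245],[-0.031,-0.008,0.0245]],"turn":[[0,0,0],[0,-2,0],[0,-4,0],[0,-6,0],[0,-8,0],[0,-10,0],[0,-12,0],[0,-12,0],[0,-12,0]],"grip":[0,0,0,0,0,0,0,0,0]}'
python3 way.py "[(-.125,0,.037,16),(-.108,0,.036,20)]"
python3 - <<'E'
from h import *
s=snap("side")
c=cv2.resize(s["pixels"][200:360,220:380],None,fx=3.5,fy=3.5,interpolation=cv2.INTER_CUBIC);cv2.imwrite("pics/t1.png",c)
K=s["camera_matrix"];v,u=np.mgrid[:420,:560]
P=np.stack([(u-K[0,2])/K[0,0],-(v-K[1,2])/K[1,1],-np.ones(u.shape)],-1)*s["range_z"][...,None]
P=(P@s["rotation"].T+s["eye"]-C)@B
m=(P[...,2]>.04)&(abs(P[...,1])<.025)&(P[...,0]>.02)&(P[...,0]<.16)&(P[...,2]<.13)
for x0 in np.arange(.025,.16,.01):
    q=P[m&(abs(P[...,0]-x0)<.005)]
    if len(q): print(x0.round(3),q[:,2].max().round(3),q[:,1].mean().round(3))
E
```

```text
clock: 7.03
tool_pos: [0.524, 0.2299, 0.0374]
orientation: [-0.1, 78.0, 99.3]
force: [0.4, 0.2, -3.0]
opening: 0.0351
t 7.0333 a [0.145 0.003 0.097] mid [0.003 0.003 0.067] b [-0.139  0.003  0.037] F [ 0.4  0.2 -3. ] open 0.0351
(-0.125, 0, 0.037, 16) [-0.0083, -0.0027, 0.0154] [-0.06, -4.04, 0.03]
(-0.108, 0, 0.036, 20) [-0.0152, -0.0027, 0.033] [-0.05, -8.04, 0.03]
0.025 0.127 -0.002
0.035 0.094 -0.001
0.045 0.097 0.001
0.055 0.098 0.0
0.065 0.1 0.001
0.075 0.102 -0.0
0.085 0.106 0.001
0.095 0.105 0.0
0.105 0.102 -0.0
0.115 0.104 0.001
0.125 0.106 0.001
0.135 0.109 0.001
0.145 0.11 0.001
0.155 0.093 -0.005
```

View pics/t1.png

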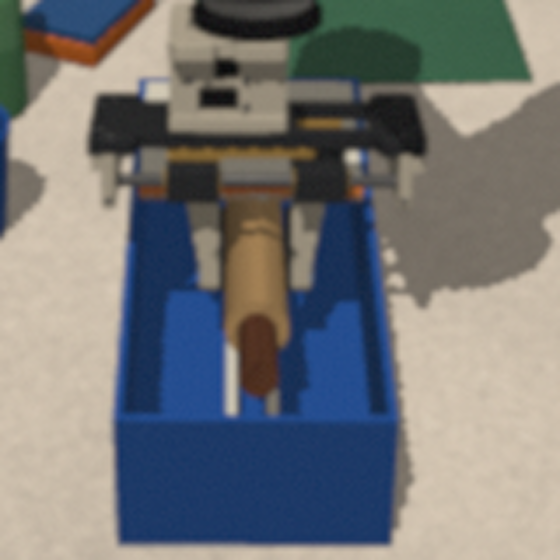

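The side view and depths show the roller's top rising at about 11°, centred at y≈0, with no slip and 7 mm clear under the cover edge. I'll go on to 20°, with end b low.

```bash
python3 way.py "[(-.119,0,.034,16),(-.098,0,.032,20)]"
```

```text
t 7.0833 a [0.145 0.003 0.097] mid [0.003 0.003 0.067] b [-0.139  0.003  0.037] F [-0.5 -0.2 -2.8] open 0.0357
(-0.119, 0, 0.034, 16) [-0.0045, -0.0032, 0.0207] [-0.04, -4.07, -0.02]
(-0.098, 0, 0.032, 20) [-0.0096, -0.0031, 0.042] [-0.04, -8.07, -0.02]
```

```bash
python3 -m crank '{"delta_pos":[[-0.0015,-0.001,0.007],[-0.003,-0.002,0.014],[-0.0045,-0.003,0.0205],[-0.006,-0.003,0.027],[-0.0078,-0.003,0.0345],[-0.0096,-0.003,0.042],[-0.0096,-0.003,0.042],[-0.0096,-0.003,0.042]],"turn":[[0,-1.4,0],[0,-2.7,0],[0,-4,0],[0,-5.4,0],[0,-6.7,0],[0,-8,0],[0,-8,0],[0,-8,0]],"grip":[0,0,0,0,0,0,0,0]}'
python3 way.py "[(.012,0,.072,20)]"
python3 - <<'E'
from h import *
s=snap("side")
K=s["camera_matrix"];v,u=np.mgrid[:420,:560]
P=np.stack([(u-K[0,2])/K[0,0],-(v-K[1,2])/K[1,1],-np.ones(u.shape)],-1)*s["range_z"][...,None]
P=(P@s["rotation"].T+s["eye"]-C)@B
m=(P[...,2]>.092)&(abs(P[...,1])<.025)&(P[...,0]>.06)&(P[...,0]<.2)&(P[...,2]<.17)
for x0 in np.arange(.065,.19,.01):
    q=P[m&(abs(P[...,0]-x0)<.005)]
    if len(q): print(x0.round(3),q[:,2].max().round(3),q[:,1].mean().round(3))
E
```

```text
clock: 7.75
tool_pos: [0.5199, 0.269, 0.0549]
orientation: [0.1, 70.1, 99.5]
force: [0.4, 0.4, -2.9]
opening: 0.0357
t 7.75 a [0.175 0.    0.131] mid [0.038 0.    0.081] b [-0.098  0.     0.032] F [ 0.4  0.4 -2.9] open 0.0357
(0.012, 0, 0.072, 20) [-0.0004, -0.0003, 0.1169] [-0.0, -0.1, -0.05]
0.065 0.17 0.003
0.075 0.162 -0.001
0.085 0.12 -0.001
0.095 0.123 -0.003
0.105 0.127 -0.001
0.115 0.13 -0.003
0.125 0.131 -0.001
0.135 0.13 -0.004
0.145 0.133 -0.002
0.155 0.138 -0.002
0.165 0.141 -0.002
0.175 0.143 -0.002
0.185 0.134 -0.004
```

It matches: a at z≈0.131, b at (−0.098, 0.032). I'll pull it out along its own axis.

```bash
python3 -m crank '{"delta_pos":[[0,0,0.012],[0,0,0.027],[0,0,0.042],[0,0,0.057],[0,0,0.072],[0,0,0.087],[0,0,0.102],[0,0,0.117],[0,0,0.122],[0,0,0.122]],"turn":[[0,0,0],[0,0,0],[0,0,0],[0,0,0],[0,0,0],[0,0,0],[0,0,0],[0,0,0],[0,0,0],[0,0,0]],"grip":[0,0,0,0,0,0,0,0,0,0]}'
python3 way.py "[(.017,0,.22,20),(.017,0,.24,0)]"
```

```text
clock: 8.63
tool_pos: [0.501, 0.3839, 0.0976]
orientation: [-0.1, 70.0, 99.4]
force: [0.0, -0.2, -2.5]
opening: 0.0351
t 8.6333 a [0.291 0.001 0.174] mid [0.155 0.    0.124] b [ 0.019 -0.     0.074] F [ 0.  -0.2 -2.5] open 0.0351
(0.017, 0, 0.22, 20) [-0.1373, -0.0003, 0.0482] [0.12, -0.01, -0.0]
(0.017, 0, 0.24, 0) [-0.1031, -0.0003, 0.0337] [0.12, 19.99, 0.02]
```

```bash
python3 -m crank '{"delta_pos":[[-0.02,0,0.007],[-0.045,0,0.016],[-0.07,0,0.025],[-0.095,0,0.034],[-0.12,0,0.042],[-0.137,0,0.048],[-0.126,0,0.043],[-0.115,0,0.038],[-0.103,0,0.034],[-0.103,0,0.034],[-0.103,0,0.034]],"turn":[[0,0,0],[0,0,0],[0,0,0],[0,0,0],[0,0,0],[0,0,0],[0,6,0],[0,13,0],[0,20,0],[0,20,0],[0,20,0]],"grip":[0,0,0,0,0,0,0,0,0,0,0]}'
python3 - <<'E'
from way import *
state()
M=np.array([.507,-.2195,0]); ax=B@[1,0,0]
for z in(.24,.155): # pin axis height
    print(plan(M+[0,0,z]+ax*s0-np.array([0,0,d0+L]),Rtool(0)))
E
```

```text
clock: 9.55
tool_pos: [0.5004, 0.3798, 0.2029]
orientation: [131.6, 89.7, -128.8]
force: [0.3, -0.0, -2.8]
opening: 0.0353
t 9.55 a [0.307 0.002 0.237] mid [0.162 0.001 0.237] b [0.017 0.001 0.237] F [ 0.3 -0.  -2.8] open 0.0353
(array([-0.0009,  0.0931, -0.5761]), array([ 0.17, -0.18, -0.2 ]))
(array([ 0.0841,  0.0928, -0.5758]), array([ 0.17, -0.18, -0.2 ]))
```

```bash
python3 -m crank '{"delta_pos":[[0,0.002,-0.012],[0,0.006,-0.036],[0,0.011,-0.066],[0,0.015,-0.096],[0,0.02,-0.126],[0,0.025,-0.156],[0,0.03,-0.186],[0,0.035,-0.216],[0,0.04,-0.246],[0,0.044,-0.27],[0,0.0465,-0.288],[0,0.0465,-0.288]],"turn":[[0,0,0],[0,0,0],[0,0,0],[0,0,0],[0,0,0],[0,0,0],[0,0,0],[0,0,0],[0,0,0],[0,0,0],[0,0,0],[0,0,0]],"grip":[0,0,0,0,0,0,0,0,0,0,0,0]}'
python3 -m crank '{"delta_pos":[[0,0.002,-0.012],[0,0.006,-0.036],[0,0.011,-0.066],[0,0.015,-0.096],[0,0.02,-0.126],[0,0.025,-0.156],[0,0.03,-0.186],[0,0.035,-0.216],[0,0.04,-0.246],[0,0.044,-0.27],[0,0.0465,-0.288],[0,0.0465,-0.288]],"turn":[[0,0,0],[0,0,0],[0,0,0],[0,0,0],[0,0,0],[0,0,0],[0,0,0],[0,0,0],[0,0,0],[0,0,0],[0,0,0],[0,0,0]],"grip":[0,0,0,0,0,0,0,0,0,0,0,0]}'
python3 - <<'E'
from way import *
M=np.array([.507,-.2195,0]); ax=B@[1,0,0]
print(plan(M+[0,0,.155]+ax*s0-np.array([0,0,d0+L]),Rtool(0)))
E
```

```text
clock: 10.55
tool_pos: [0.5025, 0.0834, 0.2066]
orientation: [-45.5, 89.9, 53.6]
force: [-0.2, -0.1, -2.6]
opening: 0.035
clock: 11.55
tool_pos: [0.5037, -0.2075, 0.2058]
orientation: [-99.9, 90.0, -0.6]
force: [-0.5, 0.3, -2.4]
opening: 0.0348
(array([ 0.0848, -0.0013,  0.0036]), array([-0.18, -0.01,  0.04]))
```

```bash
python3 -m crank '{"delta_pos":[[0.012,0,0],[0.03,0,0],[0.048,0,0],[0.066,0,0],[0.078,0,0.003],[0.084,0,0.003],[0.084,0,0.003],[0.084,0,0.003],[0.084,0,0.003],[0.084,0,0.003],[0.084,0,0.003],[0.084,0,0.003]],"turn":[[0,0,0],[0,0,0],[0,0,0],[0,0,0],[0,0,0],[0,0,0],[0,0,0],[0,0,0],[0,0,0],[0,0,0],[0,0,0],[0,0,0]],"grip":[0,0,0,0,0,0,0,0,0,0,0,0]}'
python3 - <<'E'
from way import *
s=snap("side");t=snap("top");o=get_obs();print(o["qvel"].round(2),o["tool_pos"],o["opening"])
for n,s in(("side",s),("top",t)):
    K=s["camera_matrix"];v,u=np.mgrid[:420,:560]
    P=np.stack([(u-K[0,2])/K[0,0],-(v-K[1,2])/K[1,1],-np.ones(u.shape)],-1)*s["range_z"][...,None]
    P=P@s["rotation"].T+s["eye"]-[.507,-.2195,0]
    Q=P@B; m=(abs(Q[...,1])<.025)&(abs(Q[...,0])<.2)&(P[...,2]>.1)&(P[...,2]<.2)
    for x0 in np.arange(-.155,.16,.02):
        q=Q[m&(abs(Q[...,0]-x0)<.006)]
        if len(q)>4: print(n,x0.round(3),np.percentile(q[:,2],[5,95]).round(3),q[:,1].mean().round(3),len(q))
c=np.hstack([cv2.resize(s_["pixels"][r:r+200,c:c+200],(400,400)) for s_,r,c in((snap("side"),90,220),(t,180,240))])
cv2.imwrite("pics/end.png",c)
E
```

```text
clock: 12.55
tool_pos: [0.5042, -0.2012, 0.1222]
orientation: [-101.1, 89.9, -1.7]
force: [0.0, -0.8, -1.7]
opening: 0.0354
[-0.    0.15 -0.09 -0.06  0.12  0.01] [ 0.50408856 -0.20117983  0.12193814] 0.03543606876678353
side -0.135 [0.163 0.169] -0.003 8
side -0.075 [0.164 0.172] 0.001 8
side -0.055 [0.167 0.175] -0.004 17
side -0.035 [0.169 0.176] -0.002 19
side -0.015 [0.166 0.176] -0.004 21
side 0.005 [0.167 0.185] -0.002 26
side 0.025 [0.153 0.195] 0.004 109
side 0.045 [0.164 0.176] -0.006 23
side 0.065 [0.161 0.174] -0.005 29
side 0.085 [0.156 0.175] -0.008 36
side 0.105 [0.164 0.172] -0.003 13
side 0.125 [0.16  0.168] -0.004 16
side 0.145 [0.15  0.167] -0.003 61
top -0.135 [0.157 0.167] 0.003 37
top -0.115 [0.158 0.167] 0.002 47
top -0.095 [0.153 0.167] 0.002 48
top -0.075 [0.158 0.173] 0.008 56
top -0.055 [0.159 0.173] 0.014 25
top -0.035 [0.157 0.165] 0.018 6
top 0.045 [0.166 0.176] 0.001 23
top 0.065 [0.161 0.175] 0.003 76
top 0.085 [0.16  0.175] 0.002 75
top 0.105 [0.158 0.168] 0.002 46
top 0.125 [0.159 0.169] 0.001 45
top 0.145 [0.157 0.168] 0.003 46
```

View pics/end.png

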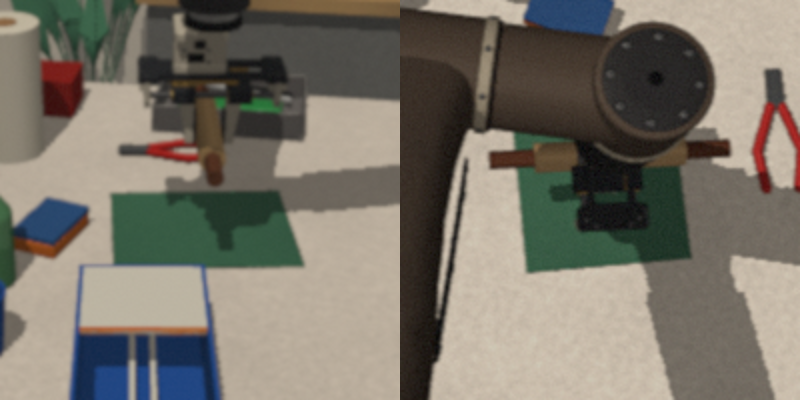

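The final images show the pin level over the mat, with its axis at z≈0.157. It is centred to a few mm, and the offset in the top view matches the parallax expected at that height. The bystanders in view are undisturbed. Handing in.

```bash
python3 -c "
from plant import *
print(close_job(),get_obs()['clock'])"
```

```text
the job is handed in; nothing more can be done
the job is handed in; nothing more can be done
```

The rolling pin is out of the box and held level over the mat, and the job was handed in after about 12.7 s of the allowed 48 s.

**What I did:** I gripped the roller about 16 mm ahead of its middle. I tipped it to 20° while sliding it forward, drew it out along its own axis from under the cover, then raised, levelled and carried it to the mat.

**On the way:** At 20° the reported tool pose put end a at about 0.131 m and end b at x ≈ −0.098 m, z ≈ 0.032 m in the box frame. The depth image confirmed end a and the tilt; end b was out of sight under the cover. The forces I read were 8 N during the failed first grasp and 3 N or less from the second grasp on. These were spot readings between moves.

**Last checks:**
- **Position:** the pin's axis was about 0.157 m above the table, so about 15 cm above the mat. Its middle was within about 1 cm of the mat's middle.
- **Level and still:** the depth images showed it level to within about 1°, and the joint speeds were near zero.
- **Grip:** the gripper opening was 35.4 mm, which fits the 36 mm roller.

**What disagreed:** The reported tool tip was about 26 mm lower than the real finger tips seen in the depth image. Because of this, the first grasp closed on top of the roller and rolled it about 11 mm sideways onto one rail. I reopened, corrected for the offset and regripped. The cover edge and the box outline also differed by 3–5 mm between views, which I corrected.

I did not measure the bystanders' positions again at the end. Nothing came near them, and the ones in the last pictures looked undisturbed.

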